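# Push the catch tray under the clamped graphics card

## Robot

A 6-joint arm with a two-finger parallel gripper is mounted at the origin on the work surface. World frame = base frame: x ahead of the robot, y to its left, z up, the work surface at z = 0. Lengths are in mm, angles in rad, forces in N, time in s.
With the tool pointing down it reaches from about 275 to 875 mm from the base axis. Payload 12.5 kg.
Tool frame: the origin (TCP) lies on the centre line of the jaws, within the pads' length; the fingertips stand 8 mm ahead of it and the grasp point (between the pads) lies 11 mm behind it (r.finger_overhang is the distance from the TCP to the fingertips, in mm); z points along the fingers, y is the line along which they close (so a half turn about z gives the same grasp; the last joint's range is limited). The gripper opens to 85 mm and grips with 20 to 120 N. Pads are 22 mm wide; open, the fingers measure 114 mm over their backs; the gripper's body (76 mm by 85 mm) begins 54 mm behind the grasp point. The pads swing forward as they close: fully open they stand 13 mm farther back than shut.
Start: joints at [1.1, 0.351, 1.652, -0, 1.139, -0.085], TCP at [206.933, 509.572, 239.29] pointing down, gripper open.
Joint ranges: [-2.75, 2.75], [-0.79, 2.1], [0.01, 2.65], [-1.57, 4.71], [0.07, 3.14], [-2.87, 2.87]. Speed limits (rad/s): [2.22, 2.22, 2.79, 3.14, 3.14, 3.14].

## Interface

Orientations are given as a 3x3 rotation matrix whose columns are the frame's x, y, z axes.
In Python, from station import r, cams, spotter gives the robot as it stands.
- The arm moves only by the shell command python3 -m inch 'ROWS'. ROWS is a JSON object of lists of equal length, an entry for each row: "dp": the shift along the tool's x, y, z in cm, a list of three; "delta_rot": the turn, a rotation vector about the tool's x, y, z in degrees, a list of three; "hand": the closure, from -1 (fully open) to 1 (shut). In form: {"dp": [[x, y, z], ...], "delta_rot": [[rx, ry, rz], ...], "hand": [hand, ...]}. A call has 1 to 10 rows; each row shifts and turns the commanded pose from where the row before left it, along the tool's axes as they then stand; what a row does not reach is not made up. A row lasts 1/8 s, in which the tool goes at most 62.5 mm and 10.7 degrees, less where a joint would pass 70% of its speed; a pose out of reach is approached as far as the arm can. A call with a gripper value outside its range is refused whole. The fingers move at their own pace and stop on an object; the grip force is fixed at half the most. Time passes only in rows, so rows that do not move let the fingers close. It gives the time, the measured TCP pose, the force, the opening and the grip force at its end, in the units of the state.
- r.read_state(): the state, without advancing time (a new reading comes with each control period).
- cams.snapshot(name): name is "side" or "top"; returns (picture, depth): 480x640x3 uint8, red, green, blue; 480x640 float32, mm along the optical axis (not along the pixel's ray), 0 where there is no reading.
- cams.calibration(name): a dict with "fx", "fy", "cx", "cy" (pixels), "R" (3x3) and "t" (3): a world point X has camera coordinates R X + t. Camera axes: x right, y down, z forward; pixel columns grow to the right and rows downward; lengths in mm; the calibration is good to about 2 mm. A picture is of the moment at which its call begins. calibration takes no time and is no camera call.
- r.hand_in(): hands the job in; it is judged then, once.
Trained networks look in the newest picture that a camera, given by its name, has taken for a name from the list of things; names that differ only in an ending like _2 or _b are one class to them, and where a whole thing is asked for, a point or a joint stands for the part that bears it (a point fixed in the world has none). Each returns a list of dicts, best first, with "p" (0 to 1); they miss things now and then, are a little off and sometimes report something else, mostly with a low value. They report only what shows in the picture. A call takes as long as a camera call. They do not tell look-alikes from the thing itself.
- spotter.look_for(query, camera): "at" ([x, y, z] in mm, in the coordinates of the camera as it stood for that picture, good to about 4 mm: the middle of the surface that is visible of it).
The state is a dict: "t": time; "joints": joint angles; "qd": joint speeds; "joint_torque": joint torques, N m; "eef_pos": TCP position; "tcp_rot": TCP orientation; "force": force on the tool from outside, world axes, zero at the start; "ft_torque": the same for the moment, N m; "width": opening from 0.0 (shut) to 1.0 (fully open); "grasp_force": force on a finger pad.
Only numpy, scipy, OpenCV 4.12 (cv2) and the standard library are available. Lean on these libraries where they do the work, as an engineer would, in place of code of your own. Each camera call takes 0.05 s, during which the arm holds its last target. There are 200 camera calls.

## Task

The big square chip on the graphics card clamped in the low board vise is about to be desoldered. With your fingertips push the shallow steel catch tray along the bench and in under the card, squarely between the vise's two jaws, until the big chip is over the middle of the tray, and then move clear. The tray stays flat on the bench all the way (never lift, carry or tip it); do not touch the card or ram the vise, and leave everything else on the bench where it lies.

Things in the scene. Friction and masses are not known exactly. Their poses are not given: they have to be found in the camera images.
- tray: loose shallow open steel tray, 120 mm along its own x, 150 mm along its own y, 15 mm high, walls 2 mm thick and upright, about 0.17 to 0.34 kg; lies flat on the bench beside the vise, turned somewhat out of line; origin at the centre of its underside. Either of its 120 mm ends may go in first
- vise: heavy low board vise, fixed to the bench. Origin on the bench straight under the chip's centre. Two upright jaw blocks stand on the bench at its own x = -93 to -69 and +69 to +93 mm, each 140 mm long (y = -70 to +70) and 36 mm high, screws on top up to 49 mm; the passage between them is 138 mm wide, runs along the vise's own y and is open at both ends
- rod_a (a point): middle of the round 8 mm steel rod that crosses the passage at the vise's y = -58 mm, joining the jaws; its underside is 20 mm above the bench; it runs from the vise's x = -93 to +134 mm
- rod_b (a point): the same for the second rod, at the vise's y = +58 mm. With the tray centred under the chip, each end of the tray sticks out 13 mm beyond the rod and 5 mm beyond the jaws
- card: red graphics card clamped level between the jaws, 144 mm (vise x) by 98 mm (vise y), underside 24 mm above the bench with solder pins down to 22 mm, parts on top up to 37 mm; its frame coincides with the vise's. Delicate
- chip (a point): centre of the top of the big square chip (36 mm square, in the middle of the card), 28 mm above the bench, straight above the vise's origin
- spool: bystander: green-flanged solder spool standing on end, 62 mm diameter, 52 mm tall; origin at the centre of its underside
- alcohol: bystander: white plastic alcohol bottle, 60 mm diameter, 145 mm tall; origin at the centre of its underside
- flux: bystander: small amber flux bottle with a white dropper tip, 29 mm diameter, 81 mm tall; origin at the centre of its underside
- cutters: bystander: side cutters lying flat, about 130 mm long, handles towards their own -x, 13 mm high; origin under the pivot
- tweezers: bystander: tweezers lying flat, 130 mm long along their own x, 8 mm high; origin under their middle
- cooler: bystander: the cooler taken off the card, finned block with a fan, 76 x 66 x 35 mm; origin at the centre of its underside
- wick: bystander: small flat reel of desoldering braid lying on its side, 40 mm diameter, 13 mm high; origin at the centre of its underside
- screwdriver: bystander: screwdriver lying along its own x, 150 mm long
There are look-alikes about, which are no part of the job. Of the things that look like the tray, take the one that is farthest to the robot's left at the start.

How it is judged:
By the outcome, as a careful person would: the job done as asked, in the order asked, and still so for the second after the job is handed in, with the robot touching nothing.
It also fails if it takes over 70 s, if anything falls off the work surface, if the arm or the gripper's body presses on something with over 40 N, if the wrist force passes 120 N, or if a joint passes its speed limit or range.

## Working session

There is one attempt and no reset: what is moved stays moved. The work goes in short steps, Python scripts to look and compute and a shell command to move; the robot and the scene stay as the last step left them, time stands still between calls to the robot, and variables do not carry over. Pictures are saved under pics/ and viewed, at most 10 in all, crops included, and the job is handed in when it is done.

```bash
mkdir -p pics
cat > h.py <<'E'
import numpy as np, cv2
from station import r, cams, spotter
def snap(n,f=None):
    p,d=cams.snapshot(n)
    if f: cv2.imwrite('pics/'+f,p[:,:,::-1])
    return p,d
def world(n,d):
    c=cams.calibration(n);v,u=np.mgrid[:480,:640]
    P=np.stack([(u-c['cx'])/c['fx']*d,(v-c['cy'])/c['fy']*d,d],-1)
    return (P-np.array(c['t']))@np.array(c['R'])
def w1(n,at):
    c=cams.calibration(n);return np.array(c['R']).T@(np.array(at)-np.array(c['t']))
E
python3 - <<'E'
from h import *
snap('top','top1.png');snap('side','side1.png')
for q in ['tray','vise','chip','rod_a']:
    print(q,[(x['p'],w1('top',x['at']).round()) for x in spotter.look_for(q,'top')])
s=r.read_state();print(s['tcp_rot'],s['eef_pos'],r.finger_overhang)
c=cams.calibration('top');print(c)
E
```

```text
tray [(0.94, array([ 235., -394.,    4.])), (0.75, array([ 538., -160.,    2.]))]
vise [(0.89, array([532., 146.,  28.]))]
chip [(0.77, array([534., 146.,  20.]))]
rod_a [(0.82, array([535., 148.,  22.]))]
[[-9.26515397e-01  3.76256808e-01 -1.84306225e-04]
 [ 3.76256851e-01  9.26515328e-01 -3.59135114e-04]
 [ 3.56355108e-05 -4.02090692e-04 -9.99999919e-01]] [206.88893376 509.49021285 239.10128051] 8.0
{'fx': 488.7142787734817, 'fy': 488.7142787734817, 'cx': 319.03960773686146, 'cy': 235.86251023637342, 'R': array([[-3.72348371e-04, -9.99890322e-01,  1.48055982e-02],
       [-9.97421000e-01, -6.91279222e-04, -7.17695746e-02],
       [ 7.17719379e-02, -1.47941379e-02, -9.97311347e-01]]), 't': array([1.48565066e-01, 5.00326375e+02, 1.19166073e+03])}
```

View pics/top1.png

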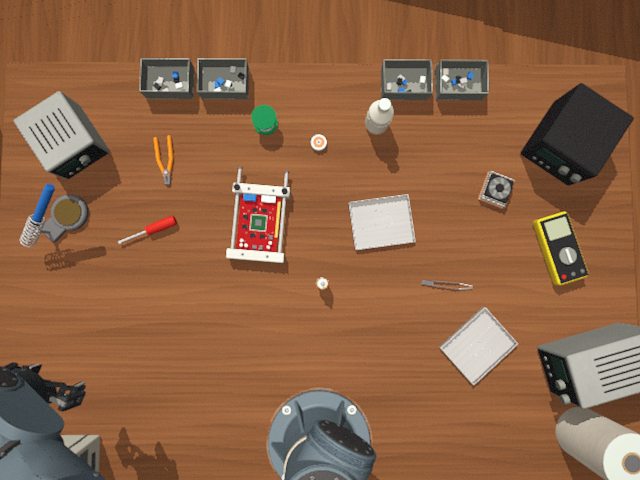

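View pics/side1.png

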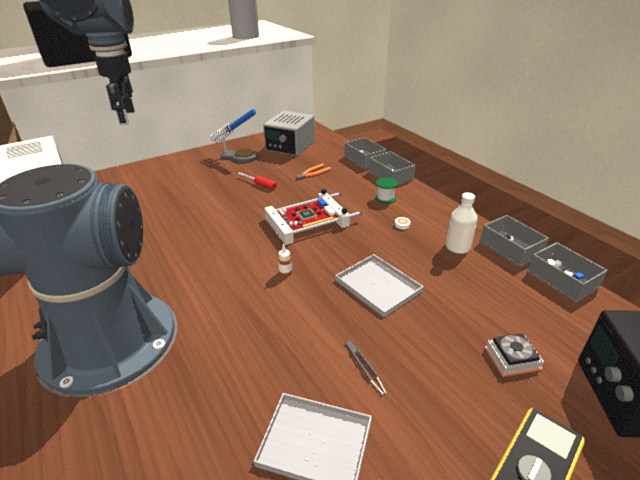

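The overhead view shows the target tray at about (382,222). It's the left-hand one of the two, and the look-alike is at (479,346). The vise is at (259,222), with its jaws at the top and bottom of the picture, so the passage runs along world y. Next I'll measure both more exactly.

```bash
cat >> h.py <<'E'
def rect(P):
    c,s,a=cv2.minAreaRect(P[:,:2].astype(np.float32));return np.round(c,1),np.round(s,1),round(a,2)
def tray(p,W,x0,x1,y0,y1):
    sat=p.max(2).astype(int)-p.min(2); m=(sat<30)&(p.max(2)>100)&(W[...,0]>x0)&(W[...,0]<x1)&(W[...,1]>y0)&(W[...,1]<y1)&(W[...,2]<22)
    m=cv2.morphologyEx(m.astype(np.uint8),cv2.MORPH_OPEN,np.ones((3,3)))
    n,l,st,_=cv2.connectedComponentsWithStats(m);k=1+st[1:,4].argmax();return W[l==k]
E
python3 - <<'E'
from h import *
p,d=snap('top');W=world('top',d)
T=tray(p,W,430,640,-270,-60);print('tray',rect(T),len(T),np.percentile(T[:,2],[5,50,95]))
R=(W[...,1]>60)&(W[...,1]<240)
sat=p.max(2).astype(int)-p.min(2);wh=(sat<40)&(p.max(2)>150)&(W[...,2]>28)&(W[...,2]<44)
for a,b in((425,490),(570,640)):
    Q=W[R&wh&(W[...,0]>a)&(W[...,0]<b)];print('jaw',rect(Q),len(Q),np.median(Q[:,2]),Q[:,:2].min(0),Q[:,:2].max(0))
g=(p[...,0]>110)&(p[...,1]<60)&(p[...,2]<70)&(W[...,2]>15)&R;print('card',rect(W[g]))
for q in ['flux','tweezers','wick','spool']:
    print(q,[(x['p'],w1('top',x['at']).round()) for x in spotter.look_for(q,'top')])
cv2.imwrite('pics/c.png',cv2.resize(p[150:300,210:430,::-1],None,fx=3.6,fy=3.6,interpolation=2))
E
```

```text
tray (array([ 536.4, -156.2]), array([121.6, 151.3]), 7.71) 2937 [-1.30038857  2.85333228 12.85305502]
jaw (array([462.4, 156.1]), array([ 53.8, 136.6]), 0.02) 632 36.3577007944225 [435.5315053  87.8259552] [489.34082336 224.39273812]
jaw (array([605.2, 143. ]), array([ 69.5, 137.8]), 0.06) 635 36.16635595024557 [570.35705039  74.11535315] [639.93124939 211.90282863]
card (array([532.9, 149.3]), array([ 98.5, 135.3]), 85.24)
flux [(0.66, array([387.,  -6.,  61.]))]
tweezers [(0.67, array([ 382., -303.,    9.])), (0.53, array([741.,   3.,  13.]))]
wick [(0.46, array([741.,   1.,  11.])), (0.21, array([533., 145.,  21.]))]
spool [(0.92, array([779., 131.,  50.]))]
```

View pics/c.png

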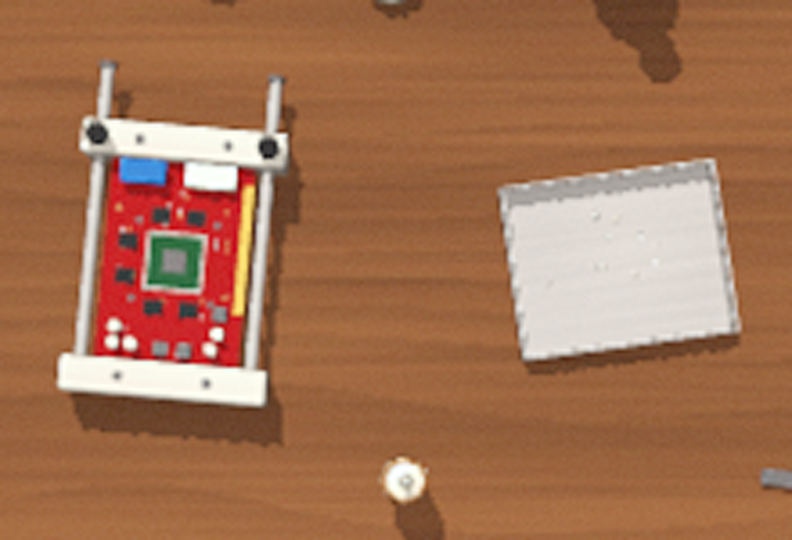

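The crop shows the vise turned about 4–5° clockwise, with the chip near crop (175,262). The tray is turned about 8° the other way and sits about 27 mm off the passage axis. I'll square it up with a side push first, then push on its end. First I'll refine the vise pose and work out the move.

```bash
cat >> h.py <<'E'
def go(tgt,ang):
    s=r.read_state();R=np.array(s['tcp_rot']);a=np.degrees(np.arctan2(R[1,1],R[0,1]))
    print('t',round(s['t'],2),'tcp',np.round(s['eef_pos'],1),'yang',a.round(2),'w',round(s['width'],2),'F',np.round(s['force'],1))
    if tgt is not None: print('dp cm in tool now',(R.T@(np.array(tgt)-s['eef_pos'])/10).round(2),'rz tool',round(a-ang,2))
E
python3 - <<'E'
from h import *
p,d=snap('top');W=world('top',d);Pi=p.astype(int)
R=(W[...,1]>40)&(W[...,1]<260)&(W[...,0]>400)&(W[...,0]<680)
m=R&(W[...,2]>31)&(W[...,2]<41)&(Pi.min(2)>170)
l,n=cv2.connectedComponents(m.astype(np.uint8));
n,lab,st,_=cv2.connectedComponentsWithStats(m.astype(np.uint8))
for k in range(1,n):
    if st[k,4]>100: print('jaw',rect(W[lab==k]),st[k,4])
g=R&(Pi[...,1]>Pi[...,0]+25)&(Pi[...,1]>Pi[...,2]+10)
print('green',rect(W[g]),g.sum())
for q in ['alcohol']: print(q,[(x['p'],w1('top',x['at']).round()) for x in spotter.look_for(q,'top')])
go([647,-163,200],85.24)
E
```

```text
jaw (array([605.3, 143.1]), array([137. ,  41.1]), 85.01) 504
jaw (array([453.1, 156.1]), array([136.8,  25.5]), 86.34) 521
green (array([532.6, 150.4]), array([33.8, 33.4]), 85.42) 143
alcohol [(0.72, array([782., 135.,  49.])), (0.59, array([ 779., -141.,   95.]))]
t 0.65 tcp [206.9 509.6 239.3] yang 67.89 w 1.0 F [0.5 0.4 0.1]
dp cm in tool now [-66.08 -45.75   3.93] rz tool -17.35
```

```bash
python3 -m inch '{"dp":[[0,0,0],[0,0,0],[-3.5,-4.5,0],[-3.5,-4.5,0],[-3.5,-4.5,0],[-3.5,-4.5,0],[-3.5,-4.5,0],[-3.5,-4.5,0],[-3.5,-4.5,0],[-3.5,-4.5,0]],"delta_rot":[[0,0,-8.7],[0,0,-8.7],[0,0,0],[0,0,0],[0,0,0],[0,0,0],[0,0,0],[0,0,0],[0,0,0],[0,0,0]],"hand":[-1,-1,-1,-1,-1,-1,-1,-1,-1,-1]}'
python3 -m inch '{"dp":[[-3.5,-4.5,0],[-3.5,-4.5,0],[-3.5,-4.5,0],[-3.5,-4.5,0],[-3.5,-4.5,0],[-3.5,-4.5,0],[0,0,0]],"delta_rot":[[0,0,0],[0,0,0],[0,0,0],[0,0,0],[0,0,0],[0,0,0],[0,0,0]],"hand":[-1,-1,-1,-1,-1,-1,-1]}'
python3 -c "
from h import *
go([647,-163,50],85.3)"
```

```text
t: 1.9
eef_pos: [457.3, 126.1, 239.5]
tcp_rot: [[-0.997, 0.082, 0.001], [0.082, 0.997, 0.0], [-0.001, 0.0, -1.0]]
force: [0.3, 0.4, -0.1]
width: 1.0
grasp_force: 0.0
t: 2.78
eef_pos: [644.4, -161.6, 238.3]
tcp_rot: [[-0.996, 0.085, -0.0], [0.085, 0.996, -0.0], [0.0, -0.0, -1.0]]
force: [-0.1, 0.2, 0.1]
width: 0.999
grasp_force: 0.0
t 2.77 tcp [ 644.4 -161.6  238.3] yang 85.12 w 1.0 F [-0.1  0.2  0.1]
dp cm in tool now [-0.27 -0.12 18.83] rz tool -0.18
```

```bash
python3 -m inch '{"dp":[[0,0,5.5],[0,0,5.5],[0,0,5.5],[0,0,4.3],[0,0,1],[0,0,0]],"delta_rot":[[0,0,0],[0,0,0],[0,0,0],[0,0,0],[0,0,0],[0,0,0]],"hand":[-1,-1,-1,-1,-1,-1]}'
python3 - <<'E'
from h import *
p,d=snap('side');W=world('side',d)
m=(W[...,0]>600)&(W[...,0]<690)&(W[...,1]>-240)&(W[...,1]<-90)&(W[...,2]<60)&(W[...,2]>3)&(d>0)
dark=p.max(2)<110
Q=W[m&dark];print(len(Q),Q.min(0),Q.max(0),np.percentile(Q[:,2],[0,2,5,20]))
cv2.imwrite('pics/s2.png',cv2.resize(p[120:360,280:560,::-1],None,fx=2.4,fy=2.4,interpolation=2))
E
```

```text
t: 3.52
eef_pos: [643.9, -158.2, 22.2]
tcp_rot: [[-0.997, 0.082, 0.001], [0.082, 0.997, -0.0], [-0.001, -0.0, -1.0]]
force: [-0.2, -0.3, 0.8]
width: 1.003
grasp_force: 0.0
153 [ 608.35029804 -216.02926962    3.0473581 ] [684.29129262 -90.66883005  59.66640482] [ 3.0473581   3.12298244  3.46451105 35.16161348]
```

View pics/s2.png

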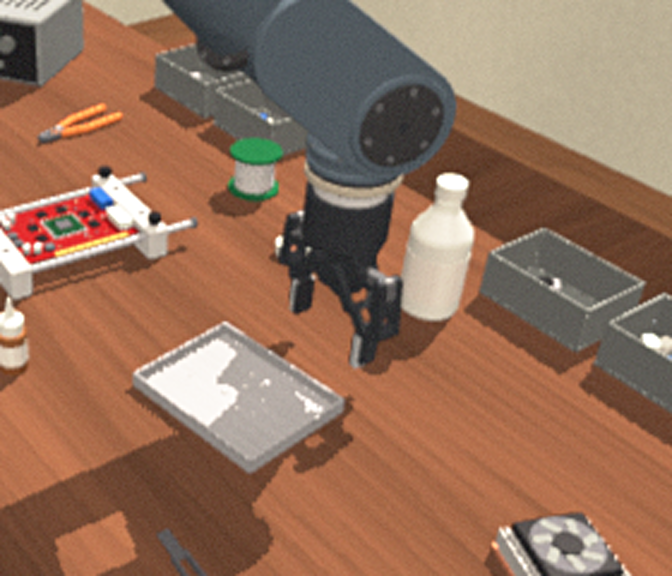

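The fingers stand clear beside the tray. The near fingertip is at crop (355,362), which is full-picture pixel (428,271). I'll work out its height from that.

Run:
```python
from h import *
c=cams.calibration('side')
for z in (0,10,20,30):
  for off in (-48,48):
    X=np.array([643.9+.082*off,-158.2+.997*off,z]);q=c['R']@X+c['t'];print(z,off,(c['fx']*q[0]/q[2]+c['cx']).round(1),(c['fy']*q[1]/q[2]+c['cy']).round(1))
```

```text
0 -48 428.4 281.5
0 48 402.9 258.1
10 -48 429.0 278.1
10 48 403.4 254.8
20 -48 429.6 274.6
20 48 403.8 251.4
30 -48 430.2 271.1
30 48 404.2 248.0
```

```bash
python3 -m inch '{"dp":[[0,0,0.8],[0,0,0]],"delta_rot":[[0,0,0],[0,0,0]],"hand":[-1,-1]}'
python3 -m inch '{"dp":[[0,0,0.6],[0,0,0]],"delta_rot":[[0,0,0],[0,0,0]],"hand":[-1,-1]}' | egrep 'eef|force'
python3 -m inch '{"dp":[[0,0,0.5],[0,0,0]],"delta_rot":[[0,0,0],[0,0,0]],"hand":[-1,-1]}'| egrep 'eef|force'
```

```text
t: 3.82
eef_pos: [643.7, -158.5, 13.7]
tcp_rot: [[-0.997, 0.082, 0.0], [0.082, 0.997, -0.0], [-0.0, -0.0, -1.0]]
force: [0.6, 0.4, 0.0]
width: 1.0
grasp_force: 0.0
eef_pos: [643.4, -158.4, 6.9]
force: [-0.5, 0.5, -0.3]
grasp_force: 0.0
eef_pos: [643.4, -158.4, 1.8]
force: [0.0, 0.2, 0.8]
grasp_force: 0.0
```

```bash
python3 -m inch '{"dp":[[1.5,0,0],[1.0,0,0],[0.6,0,0],[0.6,0,0],[0.6,0,0],[0.6,0,0],[0.4,0,0],[0,0,0]],"delta_rot":[[0,0,0],[0,0,0],[0,0,0],[0,0,0],[0,0,0],[0,0,0],[0,0,0],[0,0,0]],"hand":[-1,-1,-1,-1,-1,-1,-1,-1]}'| egrep 'eef|force'
python3 - <<'E'
from h import *
p,d=snap('side');W=world('side',d)
T=tray(p,W,410,620,-270,-40);print('tray',rect(T),len(T))
cv2.imwrite('pics/s3.png',cv2.resize(p[120:360,280:560,::-1],None,fx=2.4,fy=2.4,interpolation=2))
p,d=snap('top');W=world('top',d);T=tray(p,W,410,600,-270,-40);print('tray',rect(T),len(T))
E
```

```text
eef_pos: [590.4, -154.0, 2.3]
force: [-0.5, 0.1, 0.8]
grasp_force: 0.0
tray (array([ 520.5, -147.3]), array([136.4, 153.5]), 0.21) 2888
tray (array([534.4, -80.8]), array([22.9, 83.2]), 88.07) 255
```

View pics/s3.png

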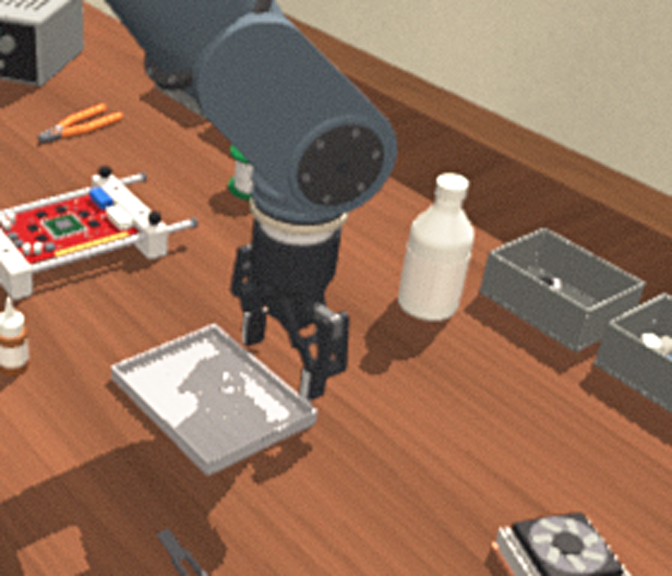

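The fingertips are against the tray's far long side, and it has turned and slid as intended. I'll push 1 cm more, then back off and measure.

```bash
python3 -m inch '{"dp":[[0.5,0,0],[0.4,0,0],[0,0,0],[-2,0,0],[-3,0,0],[0,0,-4],[-4,0,-4],[-5,0,0],[0,0,0]],"delta_rot":[[0,0,0],[0,0,0],[0,0,0],[0,0,0],[0,0,0],[0,0,0],[0,0,0],[0,0,0],[0,0,0]],"hand":[-1,-1,-1,-1,-1,-1,-1,-1,-1]}'| egrep 'eef|force'
python3 - <<'E'
from h import *
p,d=snap('top','t4.png');W=world('top',d);T=tray(p,W,410,590,-270,-40);c,s,a=rect(T);print('tray',c,s,a,len(T))
V=np.array([533.3,149.8]);e=np.radians(85.3);ey=np.array([np.cos(e),np.sin(e)]);ex=np.array([ey[1],-ey[0]])
print('vise frame',(c-V)@ex,(c-V)@ey)
E
```

```text
eef_pos: [723.3, -164.8, 82.2]
force: [-1.1, -0.1, -0.9]
grasp_force: 0.0Traceback (most recent call last):
  File "<stdin>", line 2, in <module>
  File "h.py", line 18, in tray
    n,l,st,_=cv2.connectedComponentsWithStats(m);k=1+st[1:,4].argmax();return W[l==k]
                                                     ~~~~~~~~~~~~~~~^^
ValueError: attempt to get argmax of an empty sequence
```

View pics/t4.png

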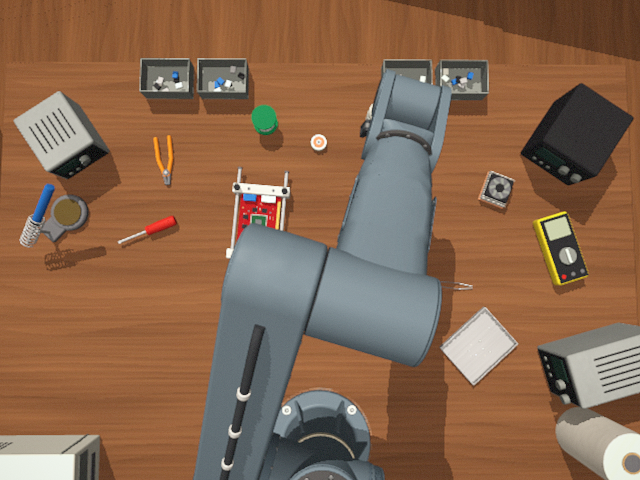

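The arm hides the tray from the overhead camera. The alcohol bottle is close to the hand, so I'll go straight up first. Then I'll move behind the tray's right-hand end and turn the hand 90°.

```bash
python3 -m inch '{"dp":[[0,0,-5],[0,0,-5],[5.4,-3,0],[5.4,-3,0],[5.4,-3,0],[5.4,-3,0],[0,0,0]],"delta_rot":[[0,0,0],[0,0,0],[0,0,0],[0,0,0],[0,0,0],[0,0,0],[0,0,0]],"hand":[-1,-1,-1,-1,-1,-1,-1]}'| egrep 'eef|force'
python3 -m inch '{"dp":[[0,0,0],[0,0,0],[0,0,0],[0,0,0],[0,0,0],[0,0,0],[0,0,0],[0,0,0],[0,0,0],[0,0,0]],"delta_rot":[[0,0,10],[0,0,10],[0,0,10],[0,0,10],[0,0,10],[0,0,10],[0,0,10],[0,0,10],[0,0,10],[0,0,0]],"hand":[-1,-1,-1,-1,-1,-1,-1,-1,-1,-1]}'| egrep 'eef|force'
cat >> h.py <<'E'
V=np.array([533.3,149.8]);e_=np.radians(85.3);ey=np.array([np.cos(e_),np.sin(e_)]);ex=np.array([ey[1],-ey[0]])
def vf(c): return np.round([(c-V)@ex,(c-V)@ey],1)
def rim(name,box):
    p,d=snap(name);W=world(name,d);T=tray(p,W,*box);c,s,a=rect(T);print(name,'tray',c,s,a,len(T),'vise frame',vf(c));return p,d,W
E
python3 - <<'E'
from h import *
rim('top',(410,600,-270,-40));rim('side',(410,600,-270,-40))
go([499,-266,30],-4.7)
E
```

```text
eef_pos: [492.1, -267.4, 182.1]
force: [0.4, -0.4, 0.5]
grasp_force: 0.0
eef_pos: [496.1, -266.1, 182.0]
force: [0.2, 0.5, 0.6]
grasp_force: 0.0
top tray [ 508.8 -142.5] [151.7 121.5] 87.65 2954 vise frame [  -0.5 -293.3]
side tray [ 507.2 -143.9] [154.  122.1] 87.35 2880 vise frame [  -1.9 -294.9]
t 8.82 tcp [ 496.2 -266.3  182.1] yang -4.46 w 1.0 F [ 0.1 -0.6 -0.3]
dp cm in tool now [ 0.05  0.29 15.21] rz tool 0.24
```

The tray is now within 1 mm of the passage axis and 2.3° out of line. I'll come down behind its end and push up to just short of the jaws.

```bash
python3 -m inch '{"dp":[[0,0.3,5.5],[0,0,5.5],[0,0,4],[0,0,2],[0,0,1],[0,0,0],[1.2,0,0],[1.0,0,0],[1.0,0,0],[0.6,0,0]],"delta_rot":[[0,0,0.2],[0,0,0],[0,0,0],[0,0,0],[0,0,0],[0,0,0],[0,0,0],[0,0,0],[0,0,0],[0,0,0]],"hand":[-1,-1,-1,-1,-1,-1,-1,-1,-1,-1]}'| egrep 'eef|force'
python3 -m inch '{"dp":[[0.6,0,0],[1.2,0,0],[1.5,0,0],[1.5,0,0],[1.5,0,0],[1.5,0,0],[1.5,0,0],[1.5,0,0],[1,0,0],[0,0,0]],"delta_rot":[[0,0,0],[0,0,0],[0,0,0],[0,0,0],[0,0,0],[0,0,0],[0,0,0],[0,0,0],[0,0,0],[0,0,0]],"hand":[-1,-1,-1,-1,-1,-1,-1,-1,-1,-1]}'| egrep 'eef|force'
python3 - <<'E'
from h import *
rim('side',(410,620,-260,70));rim('top',(410,620,-260,70));go(None,0);print(vf(r.read_state()['eef_pos'][:2]))
E
```

```text
eef_pos: [502.6, -228.4, 2.6]
force: [-0.9, -2.0, 1.5]
grasp_force: 1.0
eef_pos: [512.4, -110.7, 2.1]
force: [0.4, 0.2, 0.4]
grasp_force: 0.0
side tray [482.3  -1.3] [189.1  87.6] 50.56 723 vise frame [ -38.4 -154.8]
top tray [523.7  -4.2] [114.6 121.9] 85.22 2089 vise frame [   3.1 -154.3]
t 11.43 tcp [ 512.4 -111.5    2.1] yang -4.9 w 1.0 F [ 0.3  0.1 -0.9]
[   0.6 -262.1]
```

The tray is aligned to within 0.1° and sits 3 mm to the +x side, with its front end about 27 mm short of the jaws. I'll push on with a slight sideways drift to correct that.

```bash
python3 -m inch '{"dp":[[0.6,-0.02,0],[1.2,-0.04,0],[1.5,-0.04,0],[1.5,-0.04,0],[1.5,-0.04,0],[1.5,-0.04,0],[1.5,-0.04,0],[1.5,0,0],[1,0,0],[0,0,0]],"delta_rot":[[0,0,0],[0,0,-0.2],[0,0,0],[0,0,0],[0,0,0],[0,0,0],[0,0,0],[0,0,0],[0,0,0],[0,0,0]],"hand":[-1,-1,-1,-1,-1,-1,-1,-1,-1,-1]}'| egrep 'eef|force'
python3 - <<'E'
from h import *
p,d=snap('top');go(None,0);print(vf(r.read_state()['eef_pos'][:2]))
cv2.imwrite('pics/c5.png',cv2.resize(p[150:300,190:410,::-1],None,fx=3.6,fy=3.6,interpolation=2))
E
```

```text
eef_pos: [519.8, 6.9, 2.3]
force: [-0.8, 0.2, 0.2]
grasp_force: 0.0
t 12.72 tcp [519.8   6.4   2.3] yang -4.68 w 1.0 F [ 0.1 -0.3  0.6]
[  -1.7 -144. ]
```

View pics/c5.png

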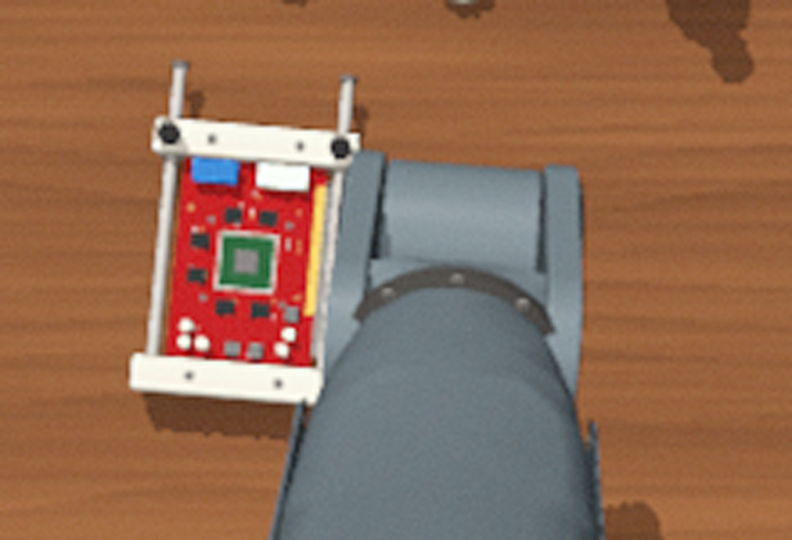

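The wrist hides the tray from above, but the force is low and the vise hasn't moved. I'll push another 44 mm, decelerating, then back off and measure.

```bash
python3 -m inch '{"dp":[[0.6,0,0],[0.8,0,0],[0.8,0,0],[0.8,0,0],[0.6,0,0],[0.5,0,0],[0.3,0,0],[0,0,0]],"delta_rot":[[0,0,0],[0,0,0],[0,0,0],[0,0,0],[0,0,0],[0,0,0],[0,0,0],[0,0,0]],"hand":[-1,-1,-1,-1,-1,-1,-1,-1]}'| egrep 'eef|force'
python3 -c "
from h import *
print(vf(r.read_state()['eef_pos'][:2]))"
python3 -m inch '{"dp":[[-2,0,0],[-4,0,0],[-5,0,0],[-6,0,0],[-6,0,0],[-3,0,0],[0,0,0]],"delta_rot":[[0,0,0],[0,0,0],[0,0,0],[0,0,0],[0,0,0],[0,0,0],[0,0,0]],"hand":[-1,-1,-1,-1,-1,-1,-1]}'| egrep 'eef|force'
python3 - <<'E'
from h import *
go(None,0);print(vf(r.read_state()['eef_pos'][:2]))
p,d=snap('top');W=world('top',d)
cv2.imwrite('pics/c6.png',cv2.resize(p[150:300,190:410,::-1],None,fx=3.6,fy=3.6,interpolation=2))
p,d=snap('side');cv2.imwrite('pics/s6.png',cv2.resize(p[150:310,230:440,::-1],None,fx=3.7,fy=3.7,interpolation=2))
E
```

```text
eef_pos: [523.3, 50.3, 2.3]
force: [-0.1, 0.3, 0.2]
grasp_force: 0.0
[  -1.8 -100. ]
eef_pos: [501.7, -210.9, 2.3]
force: [0.6, 0.7, -0.4]
grasp_force: 0.0
t 14.6 tcp [ 501.7 -210.9    2.3] yang -4.88 w 1.0 F [ 0.6  0.7 -0.4]
[  -1.9 -362.1]
```

View pics/c6.png

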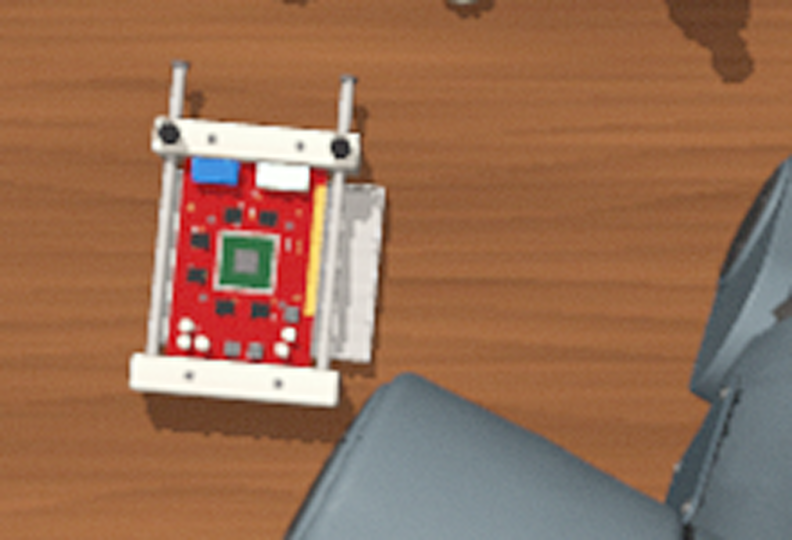

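From above, the tray is under the card with its near end sticking out, its edge at crop x of about 370–385, and it looks square. I'll measure that edge.

```bash
cat >> h.py <<'E'
def strip():
    p,d=snap('top');W=world('top',d);sat=p.max(2).astype(int)-p.min(2)
    X=(W[...,:2]-V)@np.stack([ex,ey],1);vx,vy=X[...,0],X[...,1]
    m=(sat<40)&(p.max(2)>90)&(W[...,2]<19)&(abs(vx)<85)&(vy<-66)&(vy>-140)
    m=cv2.morphologyEx(m.astype(np.uint8),cv2.MORPH_OPEN,np.ones((2,2)))>0
    print(m.sum(),'vx',np.percentile(vx[m],[1,99]).round(1),'vymin',np.percentile(vy[m],[0,1]).round(1))
    for a in(-50,-25,0,25,50):
        k=m&(abs(vx-a)<8);print(a,vy[k].min().round(1) if k.any() else None)
E
python3 -c "
from h import *
strip()"
```

```text
431 vx [-63.3  58. ] vymin [-141.   -91.3]
-50 -90.9
-25 -89.8
0 -90.3
25 -90.7
50 -90.9
```

The edge is straight and square at −90 mm and needs to be at −75 mm. The tray is also about 2.5 mm to the −x side. The last push is 15 mm with a slight +x drift.

```bash
python3 -m inch '{"dp":[[4,0,0],[6,0,0],[6,0,0],[5,0,0],[2.5,0,0],[1.5,0,0],[0.5,0,0],[0,0,0]],"delta_rot":[[0,0,-0.2],[0,0,0],[0,0,0],[0,0,0],[0,0,0],[0,0,0],[0,0,0],[0,0,0]],"hand":[-1,-1,-1,-1,-1,-1,-1,-1]}'| egrep 'eef|force'
python3 -c "
from h import *
go(None,0);print(vf(r.read_state()['eef_pos'][:2]))"
```

```text
eef_pos: [522.1, 44.9, 2.3]
force: [0.4, 0.4, -0.4]
grasp_force: 0.0
t 15.75 tcp [522.1  44.9   2.3] yang -4.51 w 1.0 F [ 0.4  0.4 -0.4]
[  -2.5 -105.5]
```

```bash
python3 -m inch '{"dp":[[0.5,0,0],[0.3,0.04,0],[0.4,0.06,0],[0.4,0.06,0],[0.3,0.05,0],[0.2,0.02,0],[0,0,0]],"delta_rot":[[0,0,0.2],[0,0,0],[0,0,0],[0,0,0],[0,0,0],[0,0,0],[0,0,0]],"hand":[-1,-1,-1,-1,-1,-1,-1]}'| egrep 'eef|force'
python3 -c "
from h import *
go(None,0);print(vf(r.read_state()['eef_pos'][:2]))"
python3 -m inch '{"dp":[[-2,0,0],[-4,0,0],[-5,0,0],[-6,0,0],[-6,0,-3],[-3,0,-4],[0,0,-3],[0,0,0]],"delta_rot":[[0,0,0],[0,0,0],[0,0,0],[0,0,0],[0,0,0],[0,0,0],[0,0,0],[0,0,0]],"hand":[-1,-1,-1,-1,-1,-1,-1,-1]}'| egrep 'eef|force'
python3 - <<'E'
from h import *
strip()
p,d=snap('top');cv2.imwrite('pics/t7.png',p[:,:,::-1])
E
```

```text
eef_pos: [526.2, 66.1, 2.3]
force: [0.0, 0.3, -0.6]
grasp_force: 0.0
t 16.62 tcp [526.2  66.1   2.3] yang -4.7 w 1.0 F [ 0.   0.3 -0.6]
[ -0.2 -84. ]
eef_pos: [506.1, -190.0, 102.3]
force: [0.7, -0.3, -1.0]
grasp_force: 0.0
131 vx [-59.   60.5] vymin [-75.4 -75.4]
-50 -74.6
-25 -74.7
0 -75.1
25 -75.4
50 -75.0
```

View pics/t7.png

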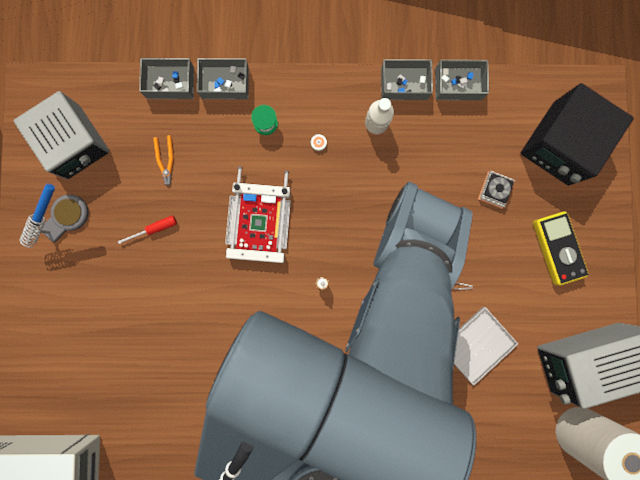

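The tray is centred under the card, with its near edge at −75 mm and its sides at −59 and +60 mm. A sliver shows at each end, around (230,222) and (288,222). Everything else is where it was and the arm is clear, so I'm handing in.

```bash
python3 -c "
from h import *
print(r.hand_in())"
```

```text
the job is handed in; nothing more can be done
None
```

The tray is under the card, square between the jaws and within about 1–2 mm of centred under the chip by camera measurement. The arm is clear and the job was handed in at about 18 s; no verdict came back.

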